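# Bring the blue-lidded dish under the microscope

### The arm

A 6-joint arm with a two-finger parallel gripper is mounted at the origin on the work surface. World frame = base frame: x ahead of the robot, y to its left, z up, the work surface at z = 0. Lengths are in m, angles in rad, forces in N, time in s.
With the tool pointing down it reaches from about 0.3 to 0.775 m from the base axis. Payload 14.6 kg.
Tool frame: the origin (TCP) lies at the very end of the fingers, on their centre line; the grasp point (between the pads) lies 19 mm behind it (ctrl.hold_point_z is the z of the grasp point in the tool frame, in m); z points along the fingers, y is the direction in which the jaws open and shut (so a half turn about z gives the same grasp; the last joint's range is limited). The gripper opens to 94 mm and grips with 3 to 60 N. Pads are 16 mm wide; open, the fingers measure 119 mm over their backs; the gripper's body (75 mm by 177 mm) begins 78 mm behind the grasp point.
Start: joints at [-1.379, 0.3, 1.521, -0, 1.321, -0.067], TCP at [0.141, -0.532, 0.205] pointing down, gripper open.
Joint ranges: [-3.03, 3.03], [-0.79, 2.21], [0.23, 2.52], [-1.04, 4.18], [0, 3.07], [-2.55, 2.55]. Speed limits (rad/s): [2.22, 2.22, 2.57, 3.14, 3.14, 3.14].

### API

Orientations are given as [roll, pitch, yaw] about the fixed x, y, z axes, in that order (R = Rz(yaw) Ry(pitch) Rx(roll)).
In Python, from station import ctrl, cams, hand_in gives the robot as it stands.
- The arm moves only by the tool servo_tool, never from a script. Its argument "rows" is a list of rows, each a list of 7 numbers: the shift along the world's x, y, z in m, then the turn, a rotation vector about the world's x, y, z in rad, then the gripper command: -1 is shut, 1 is fully open, values between are in proportion. A call has exactly 8 rows; each row is the pose to reach, as a shift and turn from the pose measured when the call began; what a row does not reach only later rows make up. A row lasts 1/12 s, in which the tool goes at most 41.7 mm and 7.16 degrees, less where a joint would pass 70% of its speed; a pose out of reach is approached as far as the arm can. A call with a gripper value outside its range is refused whole. The fingers move at their own pace and stop on an object; "newtons" is the grip in N (left out, the last holds). Time passes only in rows, so rows that repeat a pose let the fingers close, or fill a call up. It gives the time, the measured TCP pose, the force and the opening at its end, in the units of the state.
- ctrl.get_obs(): the state, without advancing time (a new reading comes with each control period).
- cams.camera(name): name is "side" or "top"; returns a dict with "image" (420x560x3 uint8, red, green, blue), "depth" (420x560 float32, m along the optical axis (not along the pixel's ray), 0 where there is no reading), "fx", "fy", "cx", "cy" (pixels), "rvec" (rotation vector, rad) and "tvec" (3), from world to camera coordinates, as OpenCV has them. Camera axes: x right, y down, z forward; pixel columns grow to the right and rows downward; lengths in m; the calibration is good to about 2 mm. A picture is of the moment at which its call begins.
- hand_in(): hands the job in, once; it reports no verdict.
Trained networks look in a picture, given as the dict that the camera call returned (one of the last four; its "shot" number tells which), for a name from the list of things; names that differ only in an ending like _2 or _b are one class to them, and where a whole thing is asked for, a point or a joint stands for the part that bears it (a point fixed in the world has none). Each returns a list of dicts, best first, with "p" (0 to 1); they miss things now and then, are a little off and sometimes report something else, mostly with a low value. They report only what shows in the picture. A call takes as long as a camera call.
- cams.spot_in(picture, name): "box" ([left, top, right, bottom] as shares, 0 to 1, of the picture: columns of its width, rows of its height, round what is visible of it).
- cams.place_of(picture, name): "at" ([column, row] as shares, 0 to 1, of the picture: columns of its width, rows of its height: a listed point, or the origin of a listed thing).
The state is a dict: "time_s": time; "qpos": joint angles; "joint_vel": joint speeds; "tau": joint torques, N m; "ee_pos": TCP position; "eef_rot": TCP orientation; "force": force on the tool from outside, world axes, zero at the start; "moment": the same for the moment, N m; "grip_width": finger opening in m.
Only numpy, scipy, OpenCV 4.12 (cv2) and the standard library are available. Lean on these libraries where they do the work, as an engineer would, in place of code of your own. Each camera call takes 0.05 s, during which the arm holds its last target.

### The job

Hook a fingertip behind the upright black lip of the dish carrier on the microscope's light base and draw the carrier slowly out along its rails until the blue-lidded dish is centred under the objective, then let go and move clear. Do not pinch the lip, touch or lift any of the dishes, or bump the microscope, and leave everything else on the bench where it stands.

Things in the scene. Friction and masses are not known exactly. Their poses are not given: they have to be found in the camera images.
- scope: The stereo microscope. Origin on the bench, straight below the objective's axis; x axis along the carrier's rails, pointing inwards (away from the lip), so the carrier is drawn out along -x; z up. Its white light base spans x -130 to 130 mm, y -140 to 240, 58 high. Two rails (x -100 to 140, tops 72 high) lie on it at y = +-41. Two small black knobs on its near side reach x = -156, 46 high.
- lens (a point): Centre of the lower face of the objective (black, 66 mm wide), 175 mm above the bench, on the vertical axis under which the dish has to be centred, 130 mm inwards of the base's near edge. It does not move. The white head above it begins 228 mm above the bench and, with its knobs, reaches 56 mm from the axis towards the robot; the focus column is 190 mm to its side, at +y of the microscope.
- lip (a point): Middle of the top edge of the carrier's finger lip, on its inner face (towards the objective), 84 mm above the bench; moves with the carrier, axes as the microscope's. The lip is an upright black plate 64 mm wide across the rails, 6 mm thick, at the carrier's near end. It stands 20 mm above the flat aluminium carrier plate, which is bare for 159 mm behind it: fingertips can come down there.
- carrier (a joint): How far the carrier has been drawn out, in m, from where it was found: 0 at the start, growing as it comes out, outer stop at 0.145. The carrier's dish recesses are centred 183, 226 and 269 mm behind the lip's inner face; at the start that face is 145 to 155 mm from the objective's axis, so the draw needed is 28 to 124 mm. It slides with about 2 N of friction and stays where it is left.
- blue_dish_mid (a point): Middle of the dish with the see-through blue lid, the one wanted: a closed round dish 36 to 39 mm across and 12 mm high, loose in one of the carrier's three recesses (1 mm play to each side); this point is 70 mm above the bench.
- clear_dish1_mid (a point): Middle of a dish of the same size with a clear lid and white rim, in another recess of the carrier. Stays in its recess.
- clear_dish2_mid (a point): Middle of the other dish with a clear lid and white rim, in the remaining recess. Stays in its recess.
- petri: Spare clear dish, 60 mm across and 15 mm high, standing on the microscope's base beside the rails. Origin at its underside. Leave alone.
- vial: Glass vial with a yellow cap, 25 mm across and 57 mm high, standing on the microscope's base on the column's side of the rails. Origin at its underside. Leave alone.
- flask: Conical glass flask with a pink stopper, 84 mm across, 157 mm high, on the bench on the robot's left. Origin at its underside. Leave alone.
- wash_bottle: White plastic wash bottle with a red cap and bent spout, 70 mm across, 200 mm high, on the bench on the robot's right. Origin at its underside. Leave alone.
- beaker: Empty tall glass beaker, 80 mm across, 115 mm high, on the bench on the robot's left. Origin at its underside. Leave alone.

How it is judged:
On the way:
1. fingertips behind the lip draw the carrier outwards (contact force between the fingers and carrier_c1 above 0.5 N and velocity of joint carrier above 0.003 m/s), for 0.1 s.
At the end, for the whole second after the job is handed in: The blue-lidded dish's middle is within 7 mm (level distance) of the objective's axis, the carrier is at rest, and all three dishes sit flat in their recesses (horizontal distance between blue_dish_mid and lens below 0.007 m and velocity of joint carrier between -0.003 and 0.003 m/s and height (world z) of blue_dish_mid between 0.067 and 0.074 m and angle between each of blue_dish_mid, clear_dish1_mid, clear_dish2_mid's own z axis and vertical below 0.1 rad and height (world z) of clear_dish1_mid between 0.067 and 0.074 m and height (world z) of clear_dish2_mid between 0.067 and 0.074 m); the robot touches nothing.
It fails at once if the carrier is jerked: it moves faster than 0.25 m/s (velocity of joint carrier above 0.25 m/s or velocity of joint carrier below -0.25 m/s).
It fails at once if the lip is pinched: pressed on both faces at once (contact force between the fingers and carrier_c0 above 1 N and contact force between the fingers and carrier_c1 above 1 N).
It fails at once if a dish is touched by the robot, lifted or tipped (contact force between any of the fingers, the arm and blue_dish above 0.3 N or height (world z) of any of blue_dish_mid, clear_dish1_mid, clear_dish2_mid above 0.08 m or angle between any of blue_dish_mid, clear_dish1_mid, clear_dish2_mid's own z axis and vertical above 0.3 rad or contact force between any of the fingers, the arm and clear_dish1 above 0.3 N or contact force between any of the fingers, the arm and clear_dish2 above 0.3 N).
It fails at once if the microscope's head or column is bumped by the robot (over 4 N) (contact force between any of the fingers, the arm and scope_head above 4 N).
It fails at once if another thing on the bench is moved by 15 mm or tipped (distance of any of petri, vial, flask, wash_bottle, beaker from where it was at the start of the episode above 0.015 m or angle between any of petri, vial, flask, wash_bottle, beaker's own z axis and vertical above 0.25 rad).
It also fails if it takes over 38 s, if anything falls off the work surface, if the arm or the gripper's body presses on something with over 40 N, if the wrist force passes 120 N, or if a joint passes its speed limit or range.

## Working session

There is one attempt and no reset: what is moved stays moved. The work goes in short steps, Python scripts to look and compute and a tool call to move; the robot and the scene stay as the last step left them, time stands still between calls to the robot, and variables do not carry over. Pictures are saved under pics/ and viewed, and the job is handed in when it is done.

Besides the shell and the picture viewer there is one more tool, called after "Request:" by a JSON object that holds its "api" and its "payload". servo_tool: Moves the arm, as the interface text tells. Its arguments: {"type":"object","properties":{"rows":{"type":"array"},"newtons":{"type":"number"}},"required":["rows"]}

```bash
mkdir -p pics
cat > h.py <<'E'
import numpy as np,cv2
from station import ctrl,cams,hand_in
def save(p,n): cv2.imwrite('pics/'+n,cv2.cvtColor(p['image'],cv2.COLOR_RGB2BGR))
def ray(p,u,v):
    R=cv2.Rodrigues(np.array(p['rvec'],float))[0];t=np.array(p['tvec'],float).ravel()
    d=R.T@np.array([(u-p['cx'])/p['fx'],(v-p['cy'])/p['fy'],1.]); return -R.T@t,d
def atz(p,u,v,z):
    o,d=ray(p,u,v); return o+d*(z-o[2])/d[2]
def dep(p,u,v):
    o,d=ray(p,u,v); return o+d*float(p['depth'][int(v),int(u)])
def proj(p,X):
    q,_=cv2.projectPoints(np.array(X,float).reshape(-1,3),np.array(p['rvec'],float),np.array(p['tvec'],float),np.array([[p['fx'],0,p['cx']],[0,p['fy'],p['cy']],[0,0,1.]]),None); return q.reshape(-1,2)
E
python3 - <<'E'
from h import *
Z={'scope':0,'lens':.175,'lip':.084,'blue_dish_mid':.07,'clear_dish1_mid':.07,'clear_dish2_mid':.07,'petri':.058,'vial':.058,'flask':0,'wash_bottle':0,'beaker':0}
for c in ('side','top'):
    p=cams.camera(c);save(p,c+'0.png');print(c,ray(p,280,210))
    for n,z in Z.items():
        for r in cams.place_of(p,n)[:2]:
            u,v=r['at'][0]*560,r['at'][1]*420
            print(n,round(r['p'],2),round(u),round(v),atz(p,u,v,z).round(4),dep(p,u,v).round(3))
o=ctrl.get_obs();print(o)
E
```

```text
side (array([ 0.64043563, -0.37479934,  1.38337483]), array([-0.06423452,  0.2701915 , -0.96095913]))
scope 0.57 299 261 [ 0.6324 -0.1281  0.    ] [ 0.634 -0.187  0.333]
lens 0.61 298 252 [ 0.628  -0.1361  0.175 ] [ 0.63  -0.178  0.387]
lip 0.68 283 209 [ 0.5602 -0.0051  0.084 ] [ 0.56  -0.006  0.086]
blue_dish_mid 0.49 310 283 [ 0.6731 -0.1945  0.07  ] [ 0.673 -0.196  0.081]
clear_dish1_mid 0.52 315 301 [ 0.6954 -0.2384  0.07  ] [ 0.695 -0.239  0.075]
clear_dish2_mid 0.64 300 271 [ 0.6425 -0.1653  0.07  ] [ 0.642 -0.166  0.075]
clear_dish2_mid 0.27 324 117 [0.6247 0.3106 0.07  ] [0.625 0.314 0.064]
petri 0.56 265 273 [ 0.5478 -0.1878  0.058 ] [ 0.549 -0.189  0.069]
vial 0.72 316 298 [ 0.6986 -0.2278  0.058 ] [ 0.698 -0.23   0.077]
vial 0.57 338 261 [ 0.7416 -0.1173  0.058 ] [ 0.737 -0.128  0.113]
wash_bottle 0.67 185 366 [ 0.3789 -0.4721  0.    ] [ 0.403 -0.463  0.13 ]
beaker 0.71 322 114 [0.6176 0.3551 0.    ] [0.619 0.316 0.075]
top (array([ 0.42004826, -0.0090105 ,  1.32171448]), array([ 0.10916302,  0.00688048, -0.99402763]))
scope 0.76 318 188 [ 0.6388 -0.1252  0.    ] [ 0.628 
[... 679 characters left out ...]
.    ] [0.633 0.346 0.006]
{'time_s': 1.2, 'qpos': array([-1.37857257e+00,  2.99916552e-01,  1.52097089e+00, -1.78042030e-05,
        1.32069782e+00, -6.65925566e-02]), 'joint_vel': array([ 1.24126384e-04, -5.28568403e-05, -1.83121292e-03,  1.72237005e-04,
       -1.85144922e-03, -1.70983800e-03]), 'tau': array([ 3.67649089e-03, -5.31657672e+01, -3.52909362e+01,  7.09726894e-02,
        2.13184155e-02, -2.76161899e-05]), 'ee_pos': array([ 0.14076213, -0.5316848 ,  0.20544883]), 'eef_rot': array([3.14158642e+00, 1.77041798e-05, 2.58820718e-01]), 'force': array([ 1.36773408,  0.23042035, -0.01418104]), 'moment': array([-0.01570418,  0.06894509,  0.03911304]), 'grip_width': 0.09410686706590964}
```

Run:
```python
import cv2
a=cv2.imread('pics/side0.png');cv2.imwrite('pics/s0z.png',cv2.resize(a[160:330,200:400],None,fx=4,fy=3.5,interpolation=2)[:600])
a=cv2.imread('pics/top0.png');cv2.imwrite('pics/t0z.png',cv2.resize(a[130:280,230:430],None,fx=4,fy=4))
```

```text
(no output)
```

View pics/side0.png

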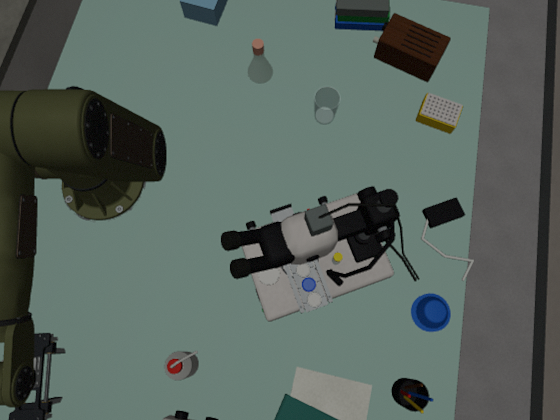

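View pics/s0z.png

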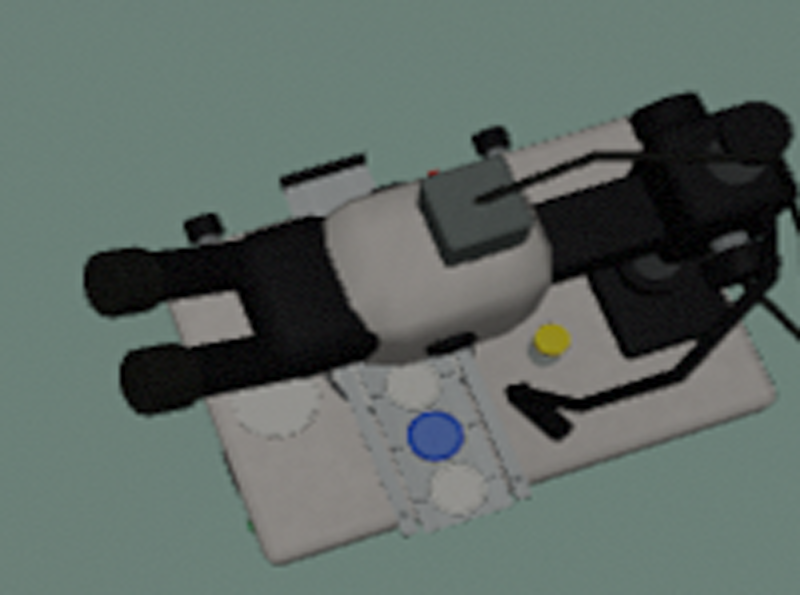

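View pics/t0z.png

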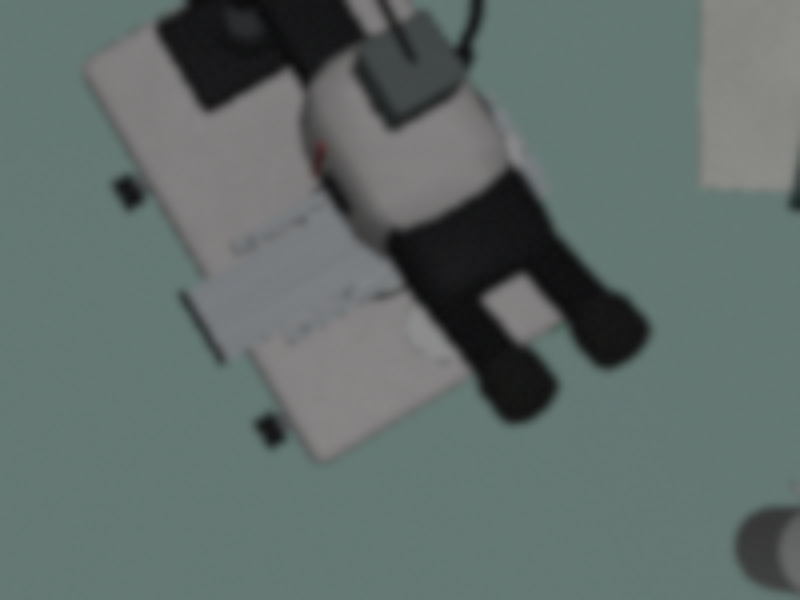

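View pics/top0.png

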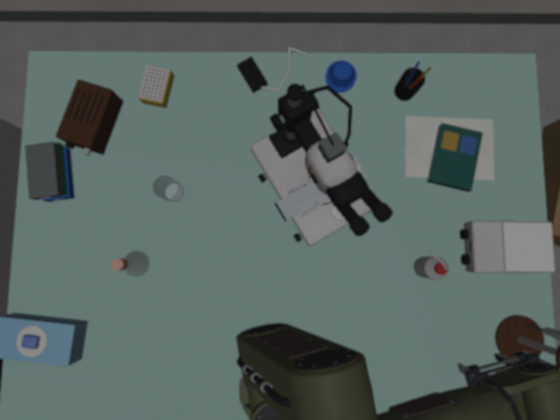

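Run:
```python
from h import *
for c in ('side','top'):
    p=cams.camera(c)
    print(c,p['fx'],p['fy'],p['cx'],p['cy'])
    D=p['depth'];v,u=np.mgrid[0:420,0:560]
    R=cv2.Rodrigues(np.array(p['rvec'],float))[0];t=np.array(p['tvec'],float).ravel()
    C=np.stack([(u-p['cx'])/p['fx']*D,(v-p['cy'])/p['fy']*D,D],-1)
    W=(C-t)@R
    np.save(c+'W.npy',W)
    m=(W[...,2]>.05)&(W[...,2]<.066)&(D>0)&(W[...,0]>.4)&(W[...,0]<.95)&(W[...,1]<.15)&(W[...,1]>-.4)
    n,l,s,_=cv2.connectedComponentsWithStats(m.astype(np.uint8))
    k=1+np.argmax(s[1:,4]); 
    P=W[m][:,:2]; big=W[l==k][:,:2]
    print(n,s[1:,4][:10], W[m][:,2].mean())
    for Q in (P,big):
        r=cv2.minAreaRect((Q*1000).astype(np.float32)); print(r); print(cv2.boxPoints(r))
    mm=(m*255).astype(np.uint8);cv2.imwrite(f'pics/m_{c}.png',cv2.resize(mm[130:330,200:430],None,fx=3,fy=3,interpolation=0))
    b=p['image'].astype(int)
    # blue lid
    q=(b[...,2]-b[...,0]>50)&(W[...,2]>.06)&(W[...,2]<.09)&(np.hypot(W[...,0]-.67,W[...,1]+.195)<.06)
    if q.sum()>5: print('blue',q.sum(),W[q].mean(0),W[q].min(0),W[q].max(0)); vv,uu=np.where(q);print(uu.mean(),vv.mean(),atz(p,uu.mean(),vv.mean(),.076))
    # lip: dark near
    g=b.sum(-1); q=(g<120)&(W[...,2]>.06)&(W[...,2]<.1)&(np.hypot(W[...,0]-.556,W[...,1]+.005)<.06)
    print('lip',q.sum());vv,uu=np.where(q)
    for a,e in zip(uu,vv): print(a,e,atz(p,a,e,.084).round(4)[:2],W[e,a,2].round(3),g[e,a])
```

```text
side 476.9240808333812 476.9240808333812 287.1902587730473 201.1456481203813
61 [256 162 135   1   1   1   1   1   7   1] 0.05812258592512879
((699.563232421875, -169.37249755859375), (454.9454345703125, 504.8271789550781), 5.388343334197998)
[[ 449.39264    60.564705]
 [ 496.79877  -442.0317  ]
 [ 949.7338   -399.3097  ]
 [ 902.3277    103.28671 ]]
((784.273681640625, -112.37275695800781), (195.77658081054688, 140.78530883789062), 30.973068237304688)
[[ 664.1168   -102.39419 ]
 [ 736.5698   -223.10483 ]
 [ 904.43054  -122.351326]
 [ 831.97754    -1.640686]]
blue 157 [ 0.67048153 -0.1980391   0.07506581] [ 0.65179421 -0.21684713  0.06729473] [ 0.68904881 -0.17986693  0.08463751]
308.4267515923567 284.1528662420382 [ 0.67046773 -0.19818746  0.076     ]
lip 50
290 204 [0.578  0.0135] 0.084 82
287 205 [0.5702 0.0089] 0.085 10
288 205 [0.573  0.0095] 0.081 38
289 205 [0.5758 0.01  ] 0.085 29
290 205 [0.5786 0.0106] 0.086 0
284 206 [0.5624 0.0044] 0.085 25
285 206 [0.5652 0.0049] 0.082 35
286 206 [0.568  0.0055] 0.086 23
287 206 [0.5708 0.006 ] 0.088 22
288 206 [0.5736 0.0066] 0.086 10
28
[... 1259 characters left out ...]
 -0.0207] 0.077 106
271 212 [ 0.5297 -0.0202] 0.081 0
272 212 [ 0.5325 -0.0196] 0.079 43
273 212 [ 0.5353 -0.0191] 0.077 112
top 402.2517769040161 402.2517769040161 282.00495495665115 207.7968209242192
21 [   1    1  112  169    2    1    1 3828    2    6] 0.05826141847979897
((724.707763671875, -212.70001220703125), (381.37896728515625, 538.4678344726562), 27.728544235229492)
[[ 430.64667   -63.108994]
 [ 681.1867   -539.74023 ]
 [1018.76886  -362.29102 ]
 [ 768.2288    114.34021 ]]
((639.7333984375, -50.84529113769531), (378.007568359375, 161.4534912109375), 30.07414436340332)
[[ 435.71997   -75.6998  ]
 [ 516.62756  -215.41805 ]
 [ 843.7468    -25.990784]
 [ 762.83923   113.72746 ]]
lip 0
```

Run:
```python
from h import *
from scipy.optimize import minimize
for c in ('side','top'):
    W=np.load(c+'W.npy')
    for yawd in (-61,-60,-59):
        a=np.radians(yawd);ex=np.array([np.cos(a),np.sin(a)]);ey=np.array([-ex[1],ex[0]])
        L=np.array([.625,-.13])
        X=(W[...,:2]-L)@ex;Y=(W[...,:2]-L)@ey;Zz=W[...,2]
        print(c,yawd)
        # profile across near edge / far edge at various y
        for y0 in (-.12,-.09,-.06,.07,.1,.13,.16,.2,.22):
            m=(abs(Y-y0)<.012)&(X<-.09)&(X>-.18)
            f=(abs(Y-y0)<.012)&(X>.09)&(X<.18)
            mm=m&(abs(Zz-.058)<.008); ff=f&(abs(Zz-.058)<.008)
            s=lambda q,op:None if q.sum()<8 else np.round(op(X[q]),4)
            print(y0,mm.sum(),s(mm,np.min),s(m&(Zz<.008),np.max),'|',ff.sum(),s(ff,np.max),s(f&(Zz<.008),np.min))
        for x0 in (-.1,-.05,0,.05,.1):
            m=(abs(X-x0)<.012)&(Y<-.1)&(Y>-.2);mm=m&(abs(Zz-.058)<.008)
            if mm.sum()>5: print('  x',x0,mm.sum(),Y[mm].min().round(4),Y[m&(Zz<.008)].max().round(4))
            m=(abs(X-x0)<.012)&(Y>.2)&(Y<.3);mm=m&(abs(Zz-.058)<.008)
            if mm.sum()>5: print('  x+',x0,mm.sum(),Y[mm].max().round(4),Y[m&(Zz<.008)].min().round(4))
```

```text
side -61
-0.12 0 None -0.1339 | 153 0.1403 0.1294
-0.09 5 None -0.1335 | 164 0.1394 0.1388
-0.06 4 None -0.1327 | 158 0.1395 0.1378
0.07 0 None -0.1389 | 138 0.1349 0.1342
0.1 0 None -0.1398 | 106 0.1339 0.1331
0.13 36 -0.1265 -0.1405 | 115 0.1312 0.1322
0.16 73 -0.1267 -0.1408 | 115 0.1312 0.1312
0.2 73 -0.1275 -0.1428 | 123 0.13 0.1292
0.22 58 -0.1275 -0.1433 | 113 0.13 0.1282Traceback (most recent call last):
  File "<stdin>", line 21, in <module>
    return umr_minimum(a, axis, None, out, keepdims, initial, where)
ValueError: zero-size array to reduction operation minimum which has no identity
```

View pics/m_side.png

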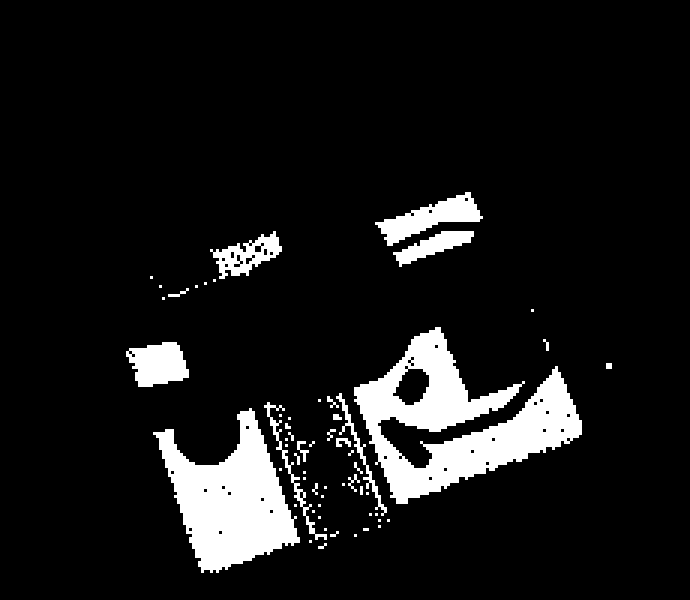

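View pics/m_top.png

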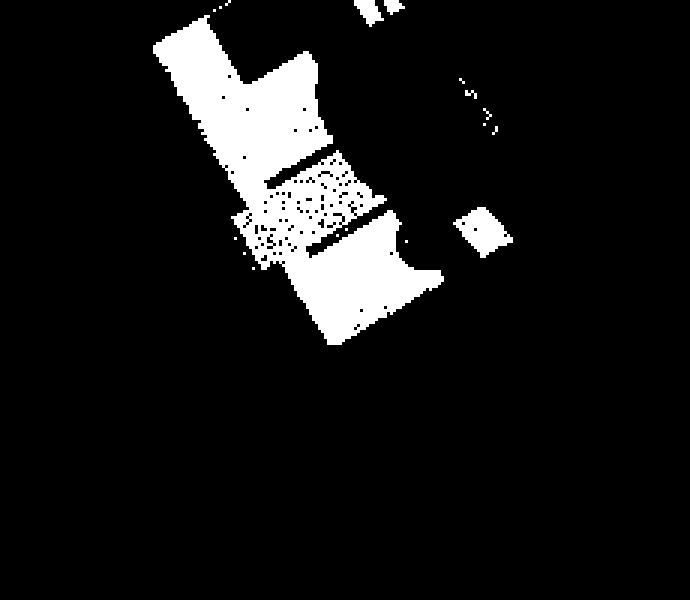

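Run:
```python
from h import *
for c in ('side','top'):
    W=np.load(c+'W.npy')
    for yawd in (-60,-59.3):
        a=np.radians(yawd);ex=np.array([np.cos(a),np.sin(a)]);ey=np.array([-ex[1],ex[0]])
        L=np.array([.625,-.13])
        X=(W[...,:2]-L)@ex;Y=(W[...,:2]-L)@ey;Zz=W[...,2]
        B=abs(Zz-.058)<.005
        print(c,yawd)
        s=lambda A,q,op:None if q.sum()<8 else np.round(op(A[q]),4)
        q=lambda f:(lambda z:np.sort(z)[2] if f<0 else np.sort(z)[-3])
        for y0 in (-.12,-.09,-.06,.07,.1,.13,.16,.2,.22):
            m=(abs(Y-y0)<.015)&(abs(X)<.16)&B
            print(y0,s(X,m&(X<-.08),q(-1)),s(X,m&(X>.08),q(1)))
        for x0 in (-.1,-.05,0,.05,.1):
            m=(abs(X-x0)<.015)&(Y>-.16)&(Y<.26)&B
            print('  x',x0,s(Y,m&(Y<-.08),q(-1)),s(Y,m&(Y>.2),q(1)))
        # vials etc; rails centre
        m=(abs(Zz-.072)<.002)&(X>-.1)&(X<.16)&(abs(Y)<.08)
        h,e=np.histogram(Y[m],np.arange(-.07,.071,.005));print(h)
```

```text
side -60
-0.12 None 0.1368
-0.09 None 0.1358
-0.06 None 0.1351
0.07 None 0.1329
0.1 None 0.1326
0.13 -0.1199 0.133
0.16 -0.1215 0.1316
0.2 -0.1231 0.1311
0.22 -0.1234 0.1306
  x -0.1 None 0.228
  x -0.05 -0.1345 None
  x 0 -0.132 None
  x 0.05 -0.1325 None
  x 0.1 -0.131 0.2432
[10  6  3  0  0  9 51 48 11 20 18 22 20 31 34 31 24 22 20 24 16  9 31 45
 17  0  0  0]
side -59.3
-0.12 None 0.1354
-0.09 None 0.1347
-0.06 None 0.1342
0.07 None 0.1336
0.1 None 0.1346
0.13 -0.1182 0.1343
0.16 -0.1196 0.1334
0.2 -0.1208 0.1334
0.22 -0.1207 0.1338
  x -0.1 None 0.2296
  x -0.05 -0.133 None
  x 0 -0.1322 None
  x 0.05 -0.133 None
  x 0.1 -0.1322 0.242
[10  6  3  0  0 21 54 37  8 22 19 19 26 30 35 28 23 25 20 21 17  7 40 41
 10  0  0  0]
top -60
-0.12 -0.119 0.1011
-0.09 -0.118 0.0971
-0.06 -0.119 None
0.07 -0.1213 None
0.1 -0.1213 None
0.13 -0.1213 0.1185
0.16 -0.1216 0.13
0.2 -0.1235 0.13
0.22 -0.1239 0.129
  x -0.1 -0.1348 0.2387
  x -0.05 -0.1334 0.2377
  x 0 -0.1315 None
  x 0.05 -0.1114 None
  x 0.1 -0.1302 0.2312
[ 1  1  0  0  0 16 32 20  0  2  1  2  1  6  3  2  1  3  1  1  1  7 24 19
  2  0  0  0]
top -59.3
-0.12 -0.1205 0.0997
-0.09 -0.1189 0.0952
-0.06 -0.1199 None
0.07 -0.1205 None
0.1 -0.1201 None
0.13 -0.1197 0.1262
0.16 -0.1197 0.1314
0.2 -0.1206 0.1324
0.22 -0.1213 0.1318
  x -0.1 -0.1336 0.2403
  x -0.05 -0.1328 0.2399
  x 0 -0.1315 None
  x 0.05 -0.1165 None
  x 0.1 -0.1314 0.2299
[ 1  1  0  0  0 15 32 21  0  3  1  1  3  3  5  1  2  3  0  1  2  2 26 22
  1  0  0  0]
```

Run:
```python
from h import *
a=np.radians(-59.3);ex=np.array([np.cos(a),np.sin(a)]);ey=np.array([-ex[1],ex[0]])
L=np.array([.6322,-.1333])
for c in ('side','top'):
    W=np.load(c+'W.npy');X=(W[...,:2]-L)@ex;Y=(W[...,:2]-L)@ey;Z=W[...,2]
    for y0 in np.arange(-.26,.26,.04):
        m=(abs(Y-y0)<.02)&(Z>.2)&(abs(X)<.2)
        if m.sum()>5: print(c,y0.round(2),np.sort(X[m])[2].round(3),Z[m].max().round(3))
print(L-.1508*ex, L-.133*ex, ex,ey)
print(ctrl.get_obs()['time_s'])
```

```text
side -0.18 -0.046 0.417
side -0.14 -0.048 0.43
side -0.1 -0.044 0.402
side -0.06 -0.046 0.39
side -0.02 -0.049 0.401
side 0.02 -0.055 0.476
side 0.06 -0.021 0.491
side 0.1 -0.025 0.494
side 0.14 -0.033 0.478
side 0.18 -0.063 0.457
side 0.22 -0.059 0.435
top -0.18 -0.048 0.418
top -0.14 -0.05 0.427
top -0.1 -0.046 0.402
top -0.06 -0.047 0.389
top -0.02 -0.055 0.399
top 0.02 -0.056 0.475
top 0.06 -0.049 0.49
top 0.1 -0.025 0.494
top 0.14 -0.036 0.477
top 0.18 -0.065 0.457
top 0.22 -0.064 0.436
[ 0.55521013 -0.00363428] [ 0.56429779 -0.01893965] [ 0.51054292 -0.85985227] [0.85985227 0.51054292]
1.3
```

Request:
{"api": "servo_tool", "payload": {"rows": [[0.04,0.06,0.06,0,0,0.1,-1],[0.07,0.1,0.09,0,0,0.2,-1],[0.09,0.14,0.11,0,0,0.3,-1],[0.11,0.18,0.11,0,0,0.4,-1],[0.13,0.21,0.11,0,0,0.5,-1],[0.15,0.24,0.11,0,0,0.6,-1],[0.16,0.27,0.11,0,0,0.7,-1],[0.18,0.3,0.11,0,0,0.8,-1]], "newtons": 20}}

```text
time_s: 1.97
ee_pos: [0.2992, -0.2679, 0.3137]
eef_rot: [3.14, 0.0, 1.063]
force: [0.0, -0.1, -0.0]
grip_width: 0.0439
```

Request:
{"api": "servo_tool", "payload": {"rows": [[0.02,0.035,0,0,0,0.11,-1],[0.04,0.07,0,0,0,0.22,-1],[0.06,0.105,0,0,0,0.33,-1],[0.08,0.14,0,0,0,0.44,-1],[0.1,0.175,0,0,0,0.55,-1],[0.12,0.21,0,0,0,0.66,-1],[0.14,0.24,0,0,0,0.77,-1],[0.16,0.27,-0.02,0,0,0.88,-1]]}}

```text
time_s: 2.63
ee_pos: [0.4608, 0.0041, 0.2965]
eef_rot: [3.135, 0.003, 1.949]
force: [0.5, -1.8, -0.3]
grip_width: 0.0007
```

Request:
{"api": "servo_tool", "payload": {"rows": [[0.02,0.0,0,0,0,0.08,-1],[0.04,-0.005,0,0,0,0.158,-1],[0.06,-0.01,-0.01,0,0,0.158,-1],[0.08,-0.015,-0.03,0,0,0.158,-1],[0.1,-0.02,-0.05,0,0,0.158,-1],[0.103,-0.023,-0.08,0,0,0.158,-1],[0.103,-0.023,-0.1,0,0,0.158,-1],[0.103,-0.023,-0.1,0,0,0.158,-1]]}}

```text
time_s: 3.3
ee_pos: [0.5623, -0.0189, 0.1921]
eef_rot: [3.141, -0.001, 2.107]
force: [-0.3, -0.1, 0.1]
grip_width: 0.0008
```

Run:
```python
from h import *
p=cams.camera('top');save(p,'t1.png');q=cams.camera('side');save(q,'s1.png')
o=ctrl.get_obs();print(o['ee_pos'],o['eef_rot'],o['time_s'],o['force'])
print(proj(p,o['ee_pos']),proj(q,o['ee_pos']))
a=cv2.imread('pics/t1.png');b=cv2.imread('pics/s1.png')
cv2.imwrite('pics/c1.png',np.hstack([cv2.resize(a[150:270,210:340],(400,370),interpolation=2),cv2.resize(b[150:270,220:350],(400,370),interpolation=2)]))
```

```text
[ 0.56383459 -0.01884326  0.19711115] [3.13524480e+00 2.79766915e-03 2.10749053e+00] 3.4 [0.18495117 0.82942111 1.04143875]
[[286.29282521 202.87757103]] [[282.71606626 202.07209816]]
```

View pics/c1.png

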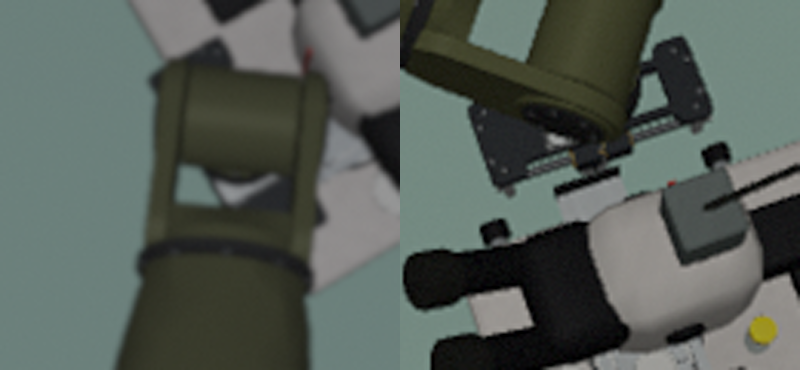

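Request:
{"api": "servo_tool", "payload": {"rows": [[0,0,-0.02,0,0,0,-1],[0,0,-0.04,0,0,0,-1],[0,0,-0.06,0,0,0,-1],[0,0,-0.08,0,0,0,-1],[0,0,-0.09,0,0,0,-1],[0,0,-0.1,0,0,0,-1],[0,0,-0.1,0,0,0,-1],[0,0,-0.1,0,0,0,-1]]}}

```text
time_s: 4.07
ee_pos: [0.5643, -0.0188, 0.0981]
eef_rot: [3.134, 0.003, 2.107]
force: [-1.1, -0.6, 0.2]
grip_width: 0.0002
```

Run:
```python
from h import *
q=cams.camera('side');save(q,'s2.png')
o=ctrl.get_obs();print(o['ee_pos'],o['eef_rot'],o['time_s'],o['force'])
print(proj(q,o['ee_pos']))
b=cv2.imread('pics/s2.png')
cv2.imwrite('pics/c2.png',cv2.resize(b[175:235,240:320],(800,600),interpolation=2))
```

```text
[ 0.56445752 -0.01888482  0.09844954] [3.13383599 0.00380581 2.10750161] 4.1167 [-0.74268437  0.40413368 -0.96635083]
[[283.0928675  212.46794445]]
```

View pics/c2.png

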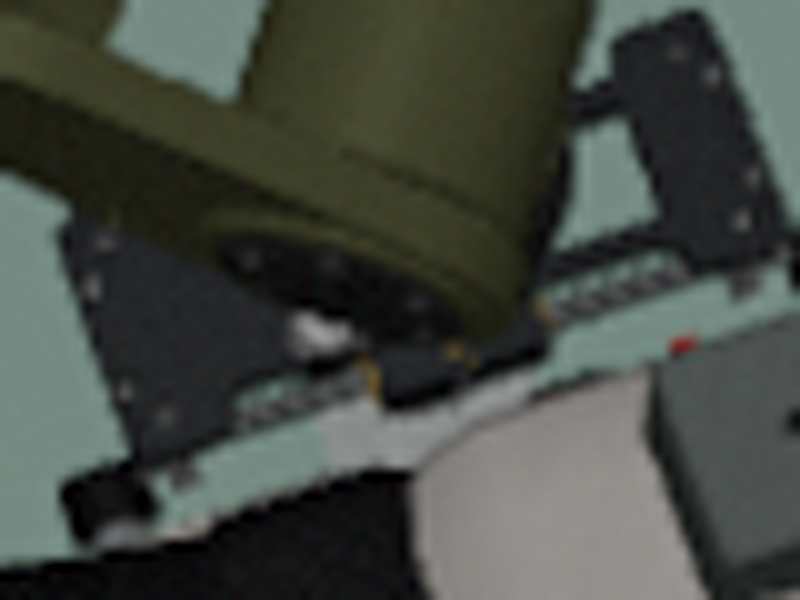

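The side picture shows the closed fingers over the bare plate (zoomed, about 440,370), with the lip hidden behind them. The head is clear.

Request:
{"api": "servo_tool", "payload": {"rows": [[0,0,-0.005,0,0,0,-1],[0,0,-0.01,0,0,0,-1],[0,0,-0.015,0,0,0,-1],[0,0,-0.02,0,0,0,-1],[0,0,-0.023,0,0,0,-1],[0,0,-0.026,0,0,0,-1],[0,0,-0.028,0,0,0,-1],[0,0,-0.028,0,0,0,-1]]}}

```text
time_s: 4.78
ee_pos: [0.5643, -0.0189, 0.0699]
eef_rot: [3.134, 0.003, 2.107]
force: [0.5, -0.4, -0.0]
grip_width: 0.0004
```

Request:
{"api": "servo_tool", "payload": {"rows": [[-0.001,0.0017,0,0,0,0,-1],[-0.002,0.0034,0,0,0,0,-1],[-0.003,0.0052,0,0,0,0,-1],[-0.004,0.0069,0,0,0,0,-1],[-0.0051,0.0086,0,0,0,0,-1],[-0.0061,0.0103,0,0,0,0,-1],[-0.0071,0.012,0,0,0,0,-1],[-0.0082,0.0138,0,0,0,0,-1]]}}

```text
time_s: 5.45
ee_pos: [0.5562, -0.005, 0.0701]
eef_rot: [3.134, 0.004, 2.107]
force: [2.5, -2.4, 0.7]
grip_width: 0.0004
```

Request:
{"api": "servo_tool", "payload": {"rows": [[-0.0018,0.003,0,0,0,0,-1],[-0.0036,0.006,0,0,0,0,-1],[-0.0054,0.009,0,0,0,0,-1],[-0.0072,0.012,0,0,0,0,-1],[-0.009,0.015,0,0,0,0,-1],[-0.0107,0.018,0,0,0,0,-1],[-0.0125,0.021,0,0,0,0,-1],[-0.0143,0.0241,0,0,0,0,-1]]}}

```text
time_s: 6.12
ee_pos: [0.5416, 0.0193, 0.0701]
eef_rot: [3.134, 0.004, 2.107]
force: [1.5, -2.3, 0.3]
grip_width: 0.0006
```

Request:
{"api": "servo_tool", "payload": {"rows": [[-0.0018,0.003,0,0,0,0,-1],[-0.0036,0.006,0,0,0,0,-1],[-0.0054,0.009,0,0,0,0,-1],[-0.0072,0.012,0,0,0,0,-1],[-0.009,0.015,0,0,0,0,-1],[-0.0107,0.018,0,0,0,0,-1],[-0.012,0.0202,0,0,0,0,-1],[-0.0122,0.0206,0,0,0,0,-1]]}}

```text
time_s: 6.78
ee_pos: [0.5291, 0.0403, 0.0701]
eef_rot: [3.135, 0.004, 2.108]
force: [-0.2, -2.8, 0.2]
grip_width: 0.0003
```

```bash
cat > m.py <<'E'
from h import *
import sys
n=sys.argv[1]
ex=np.array([.5105,-.8599]);ey=np.array([.8599,.5105]);L=np.array([.6322,-.1333])
q=cams.camera('side');save(q,'s%s.png'%n);p=cams.camera('top');save(p,'t%s.png'%n)
o=ctrl.get_obs();print(o['ee_pos'],o['time_s'],o['force'],'tcp X',(o['ee_pos'][:2]-L)@ex)
for c in (q,p):
  for nm,z in (('lip',.084),('blue_dish_mid',.07),('clear_dish1_mid',.07),('clear_dish2_mid',.07)):
    for r in cams.place_of(c,nm)[:2]:
        u,v=r['at'][0]*560,r['at'][1]*420; w=atz(c,u,v,z)[:2]-L
        print(nm,round(r['p'],2),round(u),round(v),(w@ex).round(4),(w@ey).round(4))
a=cv2.imread('pics/t%s.png'%n);b=cv2.imread('pics/s%s.png'%n)
cv2.imwrite('pics/c%s.png'%n,np.hstack([cv2.resize(a[150:270,210:340],(400,370),interpolation=2),cv2.resize(b[190:325,240:370],(400,370),interpolation=2)]))
E
python3 m.py 3
```

```text
[0.52928536 0.04021801 0.07008275] 6.8833 [-0.19166662  1.01474719  0.73741763] tcp X -0.2017460639060794
lip 0.72 273 186 -0.221 0.001
blue_dish_mid 0.53 298 263 0.0102 -0.0057
clear_dish1_mid 0.46 305 281 0.0631 -0.0042
clear_dish1_mid 0.42 175 192 -0.4074 0.2208
clear_dish1_mid 0.28 313 187 -0.0257 0.012
clear_dish2_mid 0.65 314 192 -0.0306 -0.0014
```

View pics/c3.png

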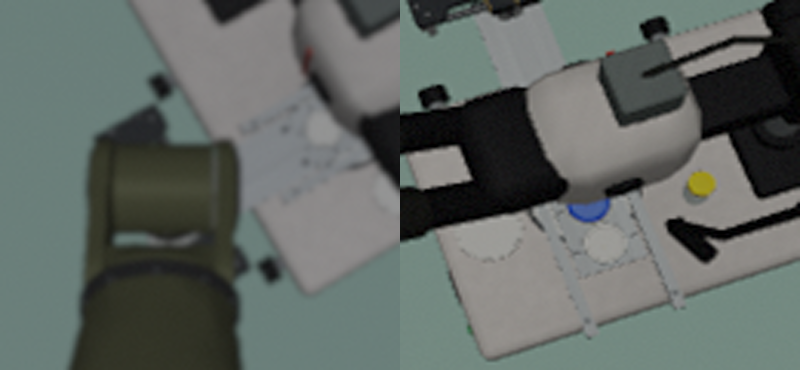

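```bash
cat > rect.py <<'E'
from h import *
import sys
ex=np.array([.5105,-.8599]);ey=np.array([.8599,.5105]);L=np.array([.6322,-.1333])
# plane rectification: X in [-.26,.18], Y in [-.06,.06], 0.5mm
def rect(p,img,z=.076):
    xs=np.arange(-.26,.18,.0005);ys=np.arange(-.06,.06,.0005)
    XX,YY=np.meshgrid(xs,ys);P=np.concatenate([L+XX[...,None]*ex+YY[...,None]*ey,np.full(XX.shape+(1,),z)],-1)
    uv=proj(p,P).reshape(XX.shape+(2,)).astype(np.float32)
    return cv2.remap(img,uv[...,0],uv[...,1],cv2.INTER_CUBIC)
for c,n in (('side','s'),('top','t')):
    p=cams.camera(c)
    A=rect(p,cv2.imread(f'pics/{n}0.png') if 0 else cv2.imread('pics/%s0.png'%c));B=rect(p,cv2.imread('pics/%s%s.png'%(n,sys.argv[1])))
    cv2.imwrite('pics/r_%s%s.png'%(n,sys.argv[1]),cv2.resize(np.vstack([A,B]),None,fx=.9,fy=.9))
    if c=='side':
        T=A[20:220,int((.118-.022+.26)/.0005):int((.118+.022+.26)/.0005)]
        for t,nm in ((T,'outer'),(A[20:220,int((.075-.002+.26)/.0005):int((.118+.022+.26)/.0005)],'wide')):
            r=cv2.matchTemplate(B,t,cv2.TM_CCOEFF_NORMED);_,mx,_,loc=cv2.minMaxLoc(r)
            x0=int((.118-.022+.26)/.0005) if nm=='outer' else int((.073+.26)/.0005)
            print(nm,mx,'draw',(x0-loc[0])*.5,'mm; y',(loc[1]-20)*.5)
E
python3 rect.py 3
```

```text
outer 0.707744836807251 draw 60.0 mm; y 0.0
wide 0.7361423373222351 draw 57.0 mm; y 0.5
```

View pics/r_s3.png

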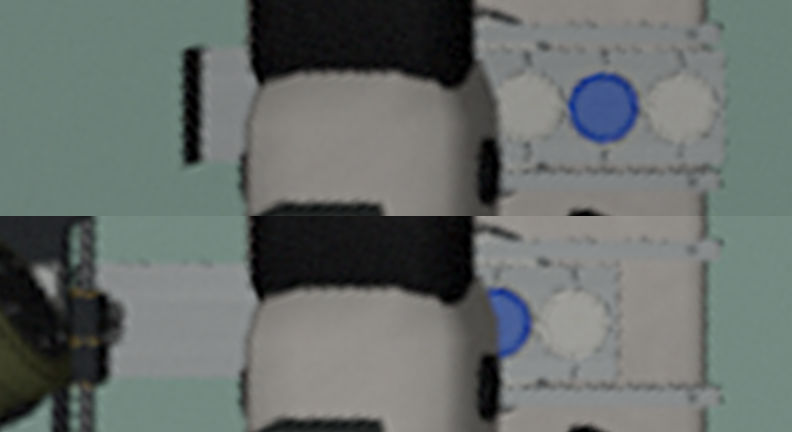

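View pics/r_t3.png

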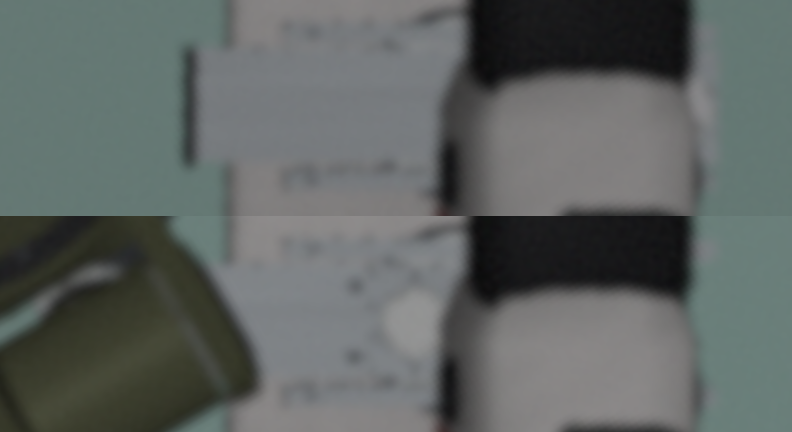

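Request:
{"api": "servo_tool", "payload": {"rows": [[-0.0013,0.0022,0,0,0,0,-1],[-0.0026,0.0044,0,0,0,0,-1],[-0.0039,0.0066,0,0,0,0,-1],[-0.0052,0.0087,0,0,0,0,-1],[-0.0063,0.0106,0,0,0,0,-1],[-0.0072,0.0121,0,0,0,0,-1],[-0.0078,0.0131,0,0,0,0,-1],[-0.0078,0.0131,0,0,0,0,-1]]}}

```text
time_s: 8.05
ee_pos: [0.5214, 0.0533, 0.0701]
eef_rot: [3.134, 0.004, 2.108]
force: [-0.5, 0.6, 0.2]
grip_width: 0.0006
```

```bash
python3 m.py 4; python3 rect.py 4
```

```text
[0.52154838 0.05323502 0.07010727] 8.15 [ 0.10681817 -0.01345488  0.86024209] tcp X -0.2168891108446836
lip 0.85 272 188 -0.2171 -0.0034
clear_dish1_mid 0.68 304 272 0.039 -0.0007
clear_dish2_mid 0.64 310 192 -0.0419 0.0055
outer 0.6255600452423096 draw 74.0 mm; y -0.5
wide 0.5023617744445801 draw 302.5 mm; y 2.5
```

View pics/r_s4.png

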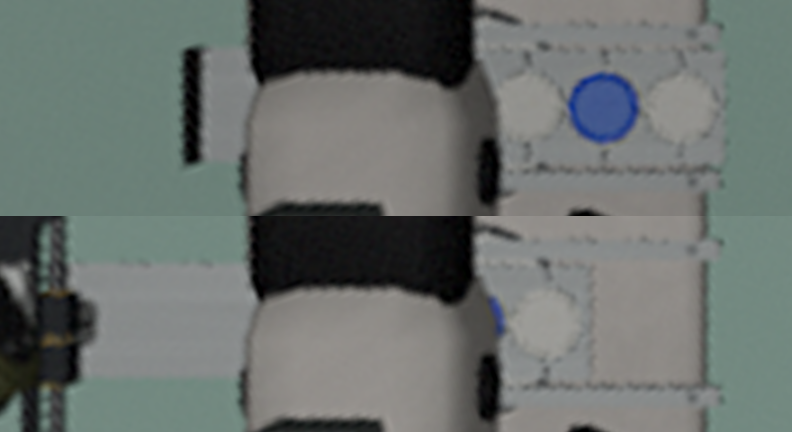

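View pics/r_t4.png

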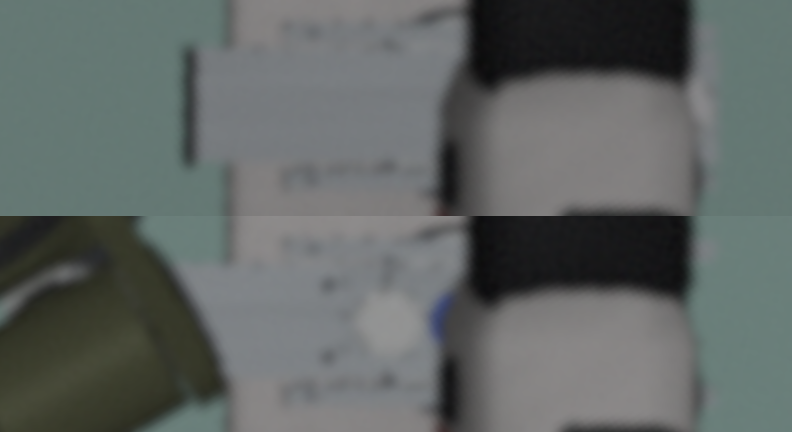

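Request:
{"api": "servo_tool", "payload": {"rows": [[0.001,-0.0017,0,0,0,0,-1],[0.002,-0.0034,0,0,0,0,-1],[0.003,-0.005,0,0,0,0,-1],[0.003,-0.005,0,0,0,0,-1],[0.003,-0.005,0.01,0,0,0,-1],[0.003,-0.005,0.025,0,0,0,-1],[0.003,-0.005,0.045,0,0,0,-1],[0.003,-0.005,0.07,0,0,0,-1]]}}

```text
time_s: 9.32
ee_pos: [0.524, 0.048, 0.1407]
eef_rot: [3.136, 0.003, 2.107]
force: [0.6, -0.0, 0.3]
grip_width: 0.0005
```

Request:
{"api": "servo_tool", "payload": {"rows": [[0,0,0.03,0,0,0,-1],[0,0,0.06,0,0,0,-1],[-0.02,0.01,0.09,0,0,0,-1],[-0.05,0.02,0.12,0,0,0,-1],[-0.08,0.03,0.14,0,0,0,-1],[-0.11,0.04,0.15,0,0,0,-1],[-0.14,0.05,0.15,0,0,0,-1],[-0.14,0.05,0.15,0,0,0,-1]]}}

```text
time_s: 9.98
ee_pos: [0.3808, 0.0991, 0.2927]
eef_rot: [3.133, 0.004, 2.109]
force: [0.1, 0.0, -0.1]
grip_width: 0.0004
```

```bash
python3 m.py 5; python3 rect.py 5
python3 - <<'E'
import cv2,numpy as np
cv2.imwrite('pics/rr5.png',np.vstack([cv2.imread('pics/r_%s5.png'%c)[216:] for c in 'st']))
E
```

```text
[0.38362181 0.09826928 0.29187708] 10.0833 [-0.12131254  0.29398168  0.36617997] tcp X -0.32602558826584394
lip 0.67 266 270 0.0014 -0.0961
lip 0.58 273 186 -0.2212 -0.0005
clear_dish1_mid 0.62 305 270 0.0359 0.0045
clear_dish2_mid 0.61 267 275 0.0119 -0.0979
lip 0.83 262 222 -0.2189 -0.0019
blue_dish_mid 0.21 310 193 -0.0443 0.0021
clear_dish2_mid 0.5 310 192 -0.0404 0.0057
outer 0.625565230846405 draw 74.0 mm; y -0.5
wide 0.37386032938957214 draw 73.5 mm; y 0.5
```

View pics/rr5.png

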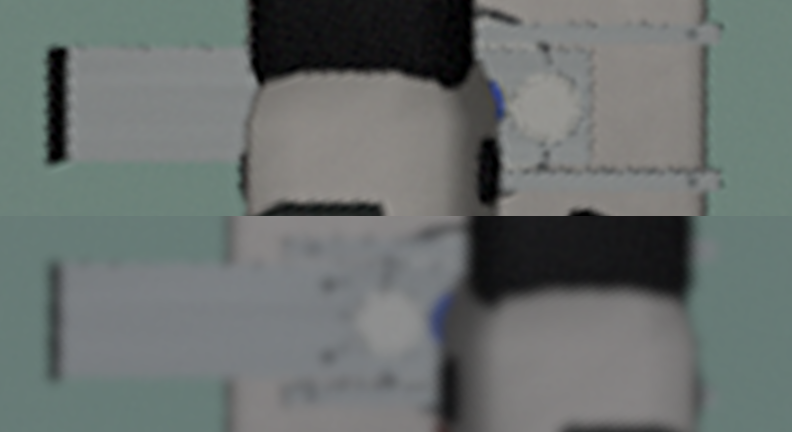

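View pics/t5.png

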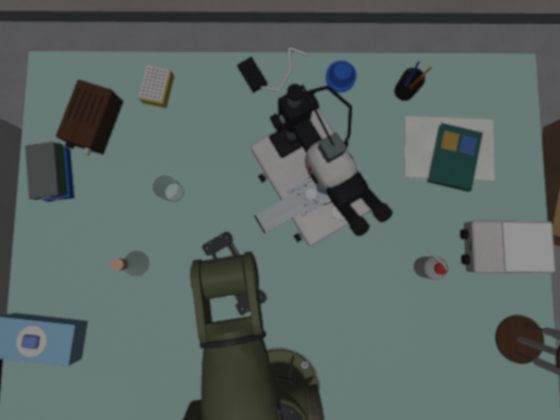

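```bash
python3 -c "
from station import hand_in; print(hand_in())"
```

```text
the job is handed in; nothing more can be done
None
```

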